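Put away the carver's wedges

ROBOT

A 7-joint arm with a two-finger parallel gripper is mounted at the origin on the work surface. World frame = base frame: x ahead of the robot, y to its left, z up, the work surface at z = 0. Lengths are in m, angles in rad, forces in N, time in s.
With the tool pointing down it reaches from about 0.425 to 0.875 m from the base axis. Payload 4.7 kg.
Tool frame: the origin (TCP) lies midway between the tips of the shut fingers; the grasp point (between the pads) lies 19 mm behind it; z points along the fingers, x is the direction in which the jaws open and shut, and the axes are right-handed (so a half turn about z gives the same grasp; the last joint's range is limited). The gripper opens to 87 mm and grips with 3 to 60 N. Pads are 19 mm wide; open, the fingers measure 117 mm over their backs; the gripper's body (75 mm by 190 mm) begins 51 mm behind the grasp point.
Start: joints at [1.318, 0.321, -0.07, 1.45, 0.023, 1.371, -0.057], TCP at [0.171, -0.627, 0.223] pointing down, gripper open.
Joint ranges: [-2.86, 2.86], [-0.3, 2.09], [-1.38, 1.24], [0.06, 2.45], [-1.56, 4.7], [0.09, 2.05], [-2.69, 2.69]. Speed limits (rad/s): [2.57, 2.57, 3.14, 3.14, 3.14, 3.14, 3.14].

INTERFACE

Orientations are given as a rotation vector (axis times angle).
In Python, from bench import get_state, eyes, ticket gives the robot as it stands.
- The arm moves only by the tool carry_out, never from a script. Its argument "motion" is a list of rows, each a list of 2 entries, a list of its own where there are three numbers: the shift along the world's x, y, z in m, then the turn about the world's z in rad. A call has 1 to 20 rows; each row is the pose to reach, as a shift and turn from the pose commanded when the call began; what a row does not reach only later rows make up. A row lasts 1/10 s, in which the tool goes at most 50 mm and 8.59 degrees, less where a joint would pass 70% of its speed; a pose out of reach is approached as far as the arm can. A call with a gripper value outside its range is refused whole. "grip" is the gripper command: -1 is fully open, 1 is shut, values between are in proportion, set as the call begins (left out, the last holds). The fingers move at their own pace and stop on an object; "squeeze" is the grip in N (left out, the last holds). Time passes only in rows, so rows that repeat a pose let the fingers close. It gives the time, the measured TCP pose, the force and the opening at its end, in the units of the state.
- get_state(): the state, without advancing time (a new reading comes with each control period).
- eyes.get_image(name): name is "scene" or "top" or "wrist"; returns a dict with "pixels" (400x640x3 uint8, blue, green, red), "mtx" (3x3 intrinsics, pixels), "dist_coeffs" ([k1, k2, p1, p2, k3] as OpenCV has them; the pictures are not rectified), "extrinsics" (4x4, takes a point from camera to world coordinates). Camera axes: x right, y down, z forward; pixel columns grow to the right and rows downward; lengths in m; the calibration is good to about 2 mm. A picture is of the moment at which its call begins. There is no depth.
- ticket.close_job(): hands the job in, once; it reports no verdict.
The state is a dict: "time": time; "joint_positions": joint angles; "qd": joint speeds; "joint_torque": joint torques, N m; "position": TCP position; "tool_rot": TCP orientation; "ft_force": force on the tool from outside, world axes, zero at the start; "torque": the same for the moment, N m; "grip_width": opening from 0.0 (shut) to 1.0 (fully open).
Only numpy, scipy, OpenCV 4.12 (cv2) and the standard library are available. Lean on these libraries where they do the work, as an engineer would, in place of code of your own. Each camera call takes 0.05 s, during which the arm holds its last target. There are 200 camera calls.

TASK

Let the propped stone slab down flat by drawing the long wedge straight back out from under its front edge (do not lift the slab), and gather the three wooden wedges into the caddy, each resting on its flat underside in the bay cut to its length. The flat packing block and the stepped block are not wedges: leave them where they lie.

Things in the scene. Friction and masses are not known exactly. Their poses are not given: they have to be found in the camera images.
- wedge_long: wooden wedge 110 mm long (x), 28 wide (y, upright sides); top slopes from 30 mm high at the thick end to 4 at the thin end. Origin: centre of the underside; +x to the THIN end. Starts with its thin half under the slab's raised front edge, thick half (about 60 mm) out towards the robot; friction holds it: pull about 5 to 15 N along its -x for 65 mm until free; the slab sinks as it comes. 50 g
- wedge_mid: wooden wedge 80 mm long (x), 28 wide (y, upright sides); top slopes from 30 mm high at the thick end to 4 at the thin end. Origin: centre of the underside; +x to the THIN end. Loose on the bench, any yaw. 36 g
- wedge_short: wooden wedge 50 mm long (x), 28 wide (y, upright sides); top slopes from 30 mm high at the thick end to 4 at the thin end. Origin: centre of the underside; +x to the THIN end. Loose on the bench, any yaw. 25 g
- packer: look-alike, not a wedge: flat wooden packing block 74 x 38 mm, 18 mm high all along. Origin: centre of the underside, x along it. Loose; stays where it is
- step_block: look-alike, not a wedge: wooden block 56 x 28 mm with two level steps, 28 mm high on its -x half and 12 mm on its +x half. Origin: centre of the underside, x along it. Loose; stays where it is
- bay_long: the longest of three fixed bays in the caddy (side by side 73 mm apart, any order): wooden frame 142 x 72 mm outside with a dark recess 126 mm long (x), 44 wide (y). Origin: centre of its underside, 6 mm above the bench; recess floor 3 mm, frame top 8 mm above the origin (rim 5 mm)
- bay_mid: the middle-length of three fixed bays in the caddy (side by side 73 mm apart, any order): wooden frame 142 x 72 mm outside with a dark recess 96 mm long (x), 44 wide (y). Origin: centre of its underside, 6 mm above the bench; recess floor 3 mm, frame top 8 mm above the origin (rim 5 mm)
- bay_short: the shortest of three fixed bays in the caddy (side by side 73 mm apart, any order): wooden frame 142 x 72 mm outside with a dark recess 66 mm long (x), 44 wide (y). Origin: centre of its underside, 6 mm above the bench; recess floor 3 mm, frame top 8 mm above the origin (rim 5 mm)
- slab (a joint): angle (rad) of the stone carving slab, 160 x 200 x 18 mm, about 1.5 kg, hinged to the bench along its far edge: 0 is flat on the bench, about 0.09 propped on the wedge; grows as its front edge (towards the robot) rises. It falls freely when nothing holds it up
There are look-alikes about, which are no part of the job. What is shaped like the wedge_short but blue or purple is not meant.

How it is judged:
At the end, for the whole second after the job is handed in: Slab flat (below 0.015 rad); each wedge at rest on its underside on the floor of the bay of its own length: centre within 13 mm of the bay centre in x and in y, origin 0 to 6 mm above the bay origin, tilt below 0.08 rad, along the bay within 0.3 rad, either way round (value of joint slab below 0.015 rad and x of wedge_long in the frame of bay_long between -0.013 and 0.013 m and y of wedge_long in the frame of bay_long between -0.013 and 0.013 m and z of wedge_long in the frame of bay_long between 0 and 0.006 m and angle between each of wedge_long, wedge_mid, wedge_short's own z axis and vertical below 0.08 rad and angle between the x axis of wedge_long and the x axis of bay_long, either way round below 0.3 rad and linear speed of each of wedge_long, wedge_mid, wedge_short below 0.02 m/s and x of wedge_mid in the frame of bay_mid between -0.013 and 0.013 m and y of wedge_mid in the frame of bay_mid between -0.013 and 0.013 m and z of wedge_mid in the frame of bay_mid between 0 and 0.006 m and angle between the x axis of wedge_mid and the x axis of bay_mid, either way round below 0.3 rad and x of wedge_short in the frame of bay_short between -0.013 and 0.013 m and y of wedge_short in the frame of bay_short between -0.013 and 0.013 m and z of wedge_short in the frame of bay_short between 0 and 0.006 m and angle between the x axis of wedge_short and the x axis of bay_short, either way round below 0.3 rad); the robot touches nothing.
It fails at once if the slab is lifted (joint above 0.15 rad) (value of joint slab above 0.15 rad).
It fails at once if the flat packing block is moved by more than 20 mm (distance of packer from where it was at the start of the episode above 0.02 m).
It fails at once if the stepped block is moved by more than 20 mm (distance of step_block from where it was at the start of the episode above 0.02 m).
It also fails if it takes over 96 s, if anything falls off the work surface, if the arm or the gripper's body presses on something with over 40 N, if the wrist force passes 120 N, or if a joint passes its speed limit or range.

## Working session

There is one attempt and no reset: what is moved stays moved. The work goes in short steps, Python scripts to look and compute and a tool call to move; the robot and the scene stay as the last step left them, time stands still between calls to the robot, and variables do not carry over. Pictures are saved under pics/ and viewed, about 12 in all and at most 16, crops included, and the job is handed in when it is done.

Besides the shell and the picture viewer there is one more tool, called after "Call:" as a command line: name --argument value ..., lists and objects as JSON in quotes. carry_out: Moves the arm, as the interface text tells. Its arguments: {"type":"object","properties":{"motion":{"type":"array","items":{"type":"array"}},"grip":{"type":"number"},"squeeze":{"type":"number"}},"required":["motion"]}

```bash
mkdir -p pics; cat > h.py <<'E'
import numpy as np, cv2
from bench import get_state, eyes, ticket
def grab(n):
    im=eyes.get_image(n); return im
def ray(im,uv):
    uv=np.asarray(uv,float).reshape(-1,1,2)
    n=cv2.undistortPoints(uv,np.array(im['mtx']),np.array(im['dist_coeffs'])).reshape(-1,2)
    T=np.array(im['extrinsics']); d=np.c_[n,np.ones(len(n))]@T[:3,:3].T
    return T[:3,3],d
def onz(im,uv,z):
    o,d=ray(im,uv); t=(z-o[2])/d[:,2]; return o+d*t[:,None]
def proj(im,P):
    T=np.linalg.inv(np.array(im['extrinsics'])); P=np.asarray(P,float).reshape(-1,3)
    return cv2.projectPoints(P,cv2.Rodrigues(T[:3,:3])[0],T[:3,3],np.array(im['mtx']),np.array(im['dist_coeffs']))[0].reshape(-1,2)
def tri(ims,uvs):
    A=np.zeros((3,3));b=np.zeros(3);L=[]
    for im,uv in zip(ims,uvs):
        o,d=ray(im,uv); d=d[0]/np.linalg.norm(d[0]); M=np.eye(3)-np.outer(d,d); A+=M;b+=M@o;L.append((o,M))
    p=np.linalg.solve(A,b); return p,[np.linalg.norm(M@(p-o)) for o,M in L]
E
python3 - <<'E'
from h import *
import pickle
s=get_state(); print(s)
for n in ['scene','top','wrist']:
    im=grab(n); pickle.dump(im,open(n+'0.pkl','wb')); cv2.imwrite(f'pics/{n}0.png',np.array(im['pixels'])); print(n,np.round(im['extrinsics'],3).tolist(),np.round(im['mtx'],1).tolist())
E
```

```text
{'time': 0.0, 'joint_positions': array([ 1.31807471,  0.32179255, -0.07006881,  1.45164769,  0.02258816,
        1.37076786, -0.05689033]), 'qd': array([-2.38511827e-05,  4.28815339e-04,  9.36154950e-04,  1.08780422e-04,
        3.00871403e-04, -2.18788333e-04, -4.66445280e-04]), 'joint_torque': array([ 3.32552527e-04, -4.91289711e+01, -4.03802879e-01, -3.12531173e+01,
       -6.38128188e-02,  4.37797525e-02,  1.57414393e-04]), 'position': array([ 0.17119068, -0.62650179,  0.22149484]), 'tool_rot': array([-2.49638341e+00,  1.90555805e+00,  2.36518674e-03]), 'ft_force': array([ 0.1896141 , -0.30157201, -1.08057383]), 'torque': array([-0.01268923, -0.01714895, -0.0296452 ]), 'grip_width': 1.002684226570878}
scene [[0.526, 0.7, -0.483, 1.129], [0.851, -0.435, 0.296, -0.287], [-0.002, -0.566, -0.824, 0.868], [0.0, 0.0, 0.0, 1.0]] [[410.3, 0.0, 317.6], [0.0, 410.3, 194.0], [0.0, 0.0, 1.0]]
top [[0.014, -0.997, 0.076, 0.558], [-1.0, -0.015, -0.016, 0.028], [0.017, -0.076, -0.997, 1.014], [0.0, 0.0, 0.0, 1.0]] [[439.8, 0.0, 309.7], [0.0, 439.8, 200.2], [0.0, 0.0, 1.0]]
wrist [[0.263, -0.934, -0.243, 0.239], [-0.965, -0.255, -0.065, -0.608], [-0.001, 0.251, -0.968, 0.384], [0.0, 0.0, 0.0, 1.0]] [[354.5, 0.0, 323.7], [0.0, 354.5, 196.7], [0.0, 0.0, 1.0]]
```

View pics/top0.png

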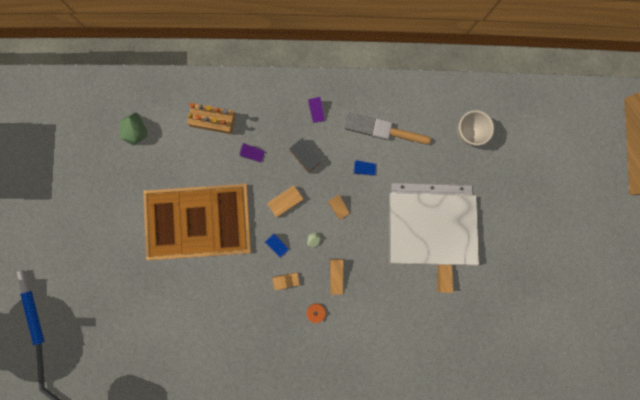

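View pics/scene0.png

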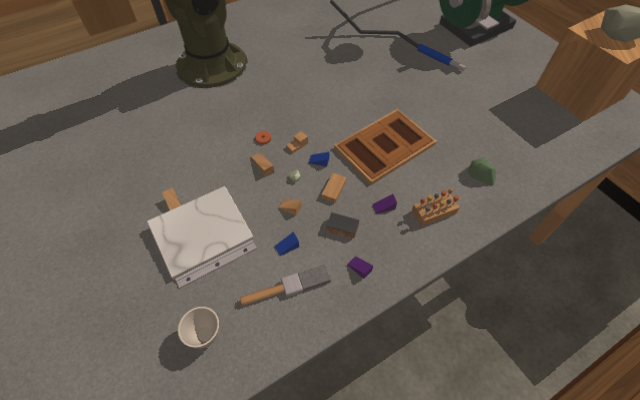

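Top view (up is +x, left is +y), candidates by pixel:
- **Wooden pieces:** (446,278) juts from under the slab, so it is wedge_long. (337,277) looks like wedge_mid and (340,207) wedge_short. (285,202) looks like the packer and (286,282) the step block.
- **Blue and purple decoys, to be left:** (365,168), (277,245), (252,153) and (316,110).
- **Caddy bays:** x≈165, 196 and 230 on row 221.

I'll check this in one enlarged crop.

```bash
python3 - <<'E'
from h import *
import pickle
t=pickle.load(open('top0.pkl','rb')); s=pickle.load(open('scene0.pkl','rb'))
a=cv2.resize(np.array(t['pixels'])[180:305,255:465],None,fx=3.8,fy=3.8,interpolation=cv2.INTER_CUBIC)
b=cv2.resize(np.array(s['pixels'])[120:225,150:450],None,fx=2.66,fy=2.66,interpolation=cv2.INTER_CUBIC)[:124*2]
w=max(a.shape[1],b.shape[1]); out=np.zeros((a.shape[0]+b.shape[0],w,3),np.uint8); out[:a.shape[0],:a.shape[1]]=a; out[a.shape[0]:,:b.shape[1]]=b
out=out[:720]; out=cv2.resize(out,None,fx=.8,fy=.8,interpolation=cv2.INTER_AREA); print(out.shape); cv2.imwrite('pics/c1.png',out)
for n,uv in dict(long=(446,278),mid=(337,277),short=(340,207),packer=(285,202),step=(286,282),b1=(165,222),b2=(196,222),b3=(230,220)).items(): print(n,onz(t,uv,.012)[0].round(3))
E
```

```text
(576, 638, 3)
long [ 0.461 -0.301  0.012]
mid [ 0.461 -0.051  0.012]
short [ 0.62  -0.057  0.012]
packer [0.629 0.069 0.012]
step [0.448 0.064 0.012]
b1 [0.58  0.342 0.012]
b2 [0.581 0.271 0.012]
b3 [0.586 0.194 0.012]
```

View pics/c1.png

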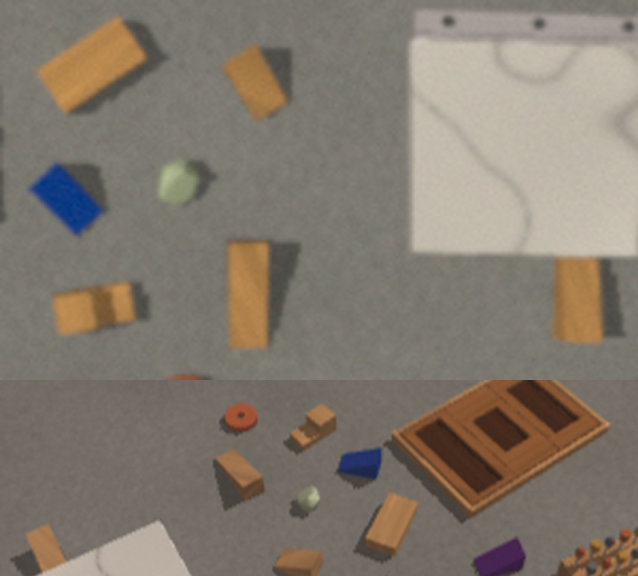

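The crop confirms the choice. The packer is level and wide at (95,65), the step block has two levels at (95,308), and the blue piece is a decoy. Mid is at (250,295), short at (255,82), and long sits under the slab at (580,300). I'll go above wedge_long with the jaws across y and look.

Call:
carry_out --motion '[[[0.27, 0.327, -0.02], -0.267], [[0.27, 0.327, -0.02], -0.267], [[0.27, 0.327, -0.02], -0.267], [[0.27, 0.327, -0.02], -0.267], [[0.27, 0.327, -0.02], -0.267], [[0.27, 0.327, -0.02], -0.267], [[0.27, 0.327, -0.02], -0.267], [[0.27, 0.327, -0.02], -0.267], [[0.27, 0.327, -0.02], -0.267], [[0.27, 0.327, -0.02], -0.267], [[0.27, 0.327, -0.02], -0.267], [[0.27, 0.327, -0.02], -0.267], [[0.27, 0.327, -0.02], -0.267]]' --grip -1

```text
time: 1.45
position: [0.4402, -0.3016, 0.2025]
tool_rot: [2.217, -2.225, -0.0]
ft_force: [-0.7, 0.4, 0.0]
grip_width: 0.999
```

```bash
python3 - <<'E'
from h import *
import pickle
s=get_state(); print(s['time'],s['position'].round(4),s['tool_rot'].round(3),s['ft_force'].round(2),s['joint_positions'].round(2))
im=grab('wrist'); pickle.dump(im,open('w1.pkl','wb')); cv2.imwrite('pics/w1.png',np.array(im['pixels']))
t=pickle.load(open('top0.pkl','rb')); hsv=cv2.cvtColor(np.array(t['pixels']),cv2.COLOR_BGR2HSV)
m=cv2.inRange(hsv,(8,90,90),(22,255,255)); 
cs,_=cv2.findContours(m,cv2.RETR_EXTERNAL,cv2.CHAIN_APPROX_NONE)
for c in cs:
    if 80<cv2.contourArea(c)<1500:
        r=cv2.minAreaRect(c); p=cv2.boxPoints(r); P=onz(t,p,.015); c0=P.mean(0); e=[P[1]-P[0],P[2]-P[1]]; e.sort(key=np.linalg.norm)
        print(np.round(r[0]),c0.round(3),[round(float(np.linalg.norm(x)),3) for x in e],round(float(np.arctan2(e[1][1],e[1][0])),3))
E
```

```text
1.45 [ 0.4402 -0.3016  0.2025] [ 2.217 -2.225 -0.   ] [-0.69  0.36  0.02] [ 0.86  0.1  -0.33  1.76  0.04  1.29 -1.05]
[316. 313.] [ 0.381 -0.004  0.015] [0.043, 0.044] -0.778
[285. 281.] [0.451 0.065 0.015] [0.031, 0.059] -1.379
[445. 278.] [ 0.46  -0.297  0.015] [0.037, 0.061] 3.136
[336. 276.] [ 0.462 -0.05   0.015] [0.029, 0.078] -3.132
[338. 207.] [ 0.62  -0.053  0.015] [0.031, 0.051] -2.613
[285. 201.] [0.631 0.069 0.015] [0.041, 0.076] -0.965
[410. 136.] [ 0.787 -0.218  0.015] [0.019, 0.097] -1.798
[210. 117.] [0.823 0.246 0.015] [0.057, 0.109] -1.741
[632. 143.] [ 0.785 -0.76   0.015] [0.039, 0.25] 3.084
```

View pics/w1.png

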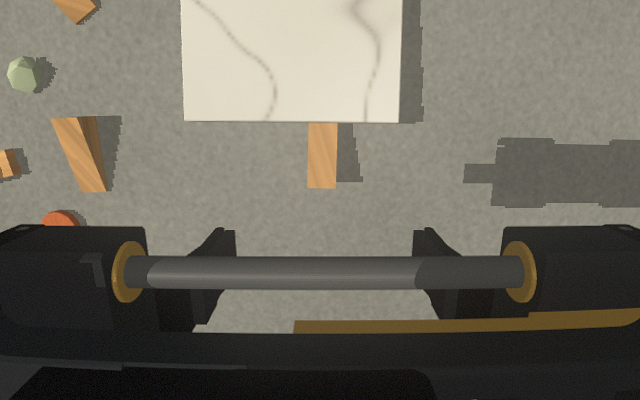

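Wrist view: wedge_long spans columns 307–338 and rows 122 (slab edge) to 188 (thick end). Mid is at (82,153). I'll measure both from the wrist and top views.

```bash
python3 - <<'E'
from h import *
import pickle
t=pickle.load(open('top0.pkl','rb'));w=pickle.load(open('w1.pkl','rb')); s=pickle.load(open('scene0.pkl','rb'))
def quads(im,box,lo=(6,80,80)):
    x0,y0,x1,y1=box; hsv=cv2.cvtColor(np.array(im['pixels']),cv2.COLOR_BGR2HSV)[y0:y1,x0:x1]
    m=cv2.inRange(hsv,lo,(24,255,255)); cs,_=cv2.findContours(m,cv2.RETR_EXTERNAL,cv2.CHAIN_APPROX_NONE)
    c=max(cs,key=cv2.contourArea); 
    return cv2.approxPolyDP(c,2.5,True).reshape(-1,2)+[x0,y0]
for n,im,b in [('Lw',w,(290,118,360,200)),('Lt',t,(425,255,465,300)),('Mw',w,(45,105,125,200)),('Mt',t,(320,250,355,300)),('Ls',s,(150,180,190,220)),('Ms',s,(240,145,285,180))]:
    q=quads(im,b); print(n,q.tolist(), onz(im,q,.03)[:,:2].round(3).tolist())
E
```

```text
Lw [[310, 122], [307, 187], [335, 188], [337, 123]] [[0.495, -0.289], [0.433, -0.285], [0.432, -0.312], [0.494, -0.314]]
Lt [[438, 265], [437, 290], [452, 292], [451, 265]] [[0.491, -0.277], [0.436, -0.274], [0.432, -0.308], [0.492, -0.306]]
Mw [[51, 118], [82, 192], [106, 191], [95, 116]] [[0.503, -0.038], [0.429, -0.058], [0.43, -0.084], [0.503, -0.084]]
Mt [[330, 259], [330, 293], [341, 294], [343, 260]] [[0.502, -0.034], [0.427, -0.035], [0.425, -0.059], [0.5, -0.063]]
Ls [[172, 188], [162, 192], [169, 209], [180, 205]] [[0.431, -0.286], [0.429, -0.312], [0.486, -0.314], [0.489, -0.288]]
Ms [[259, 152], [251, 157], [265, 176], [273, 172], [273, 166]] [[0.44, -0.048], [0.445, -0.074], [0.52, -0.071], [0.519, -0.048], [0.502, -0.039]]
```

Call:
carry_out --motion '[[[0.01, 0.003, -0.05], 0], [[0.01, 0.003, -0.1], 0], [[0.01, 0.003, -0.14], 0], [[0.01, 0.003, -0.165], 0], [[0.01, 0.003, -0.18], 0], [[0.01, 0.003, -0.19], 0], [[0.01, 0.003, -0.195], 0], [[0.01, 0.003, -0.195], 0], [[0.01, 0.003, -0.195], 0]]' --grip -1

```text
time: 2.4
position: [0.4523, -0.2977, 0.0088]
tool_rot: [-2.221, 2.222, -0.004]
ft_force: [0.2, 0.1, -0.2]
grip_width: 1.001
```

Call:
carry_out --motion '[[[0, 0, 0], 0], [[0, 0, 0], 0], [[0, 0, 0], 0], [[0, 0, 0], 0], [[0, 0, 0], 0], [[0, 0, 0], 0], [[0, 0, 0], 0], [[0, 0, 0], 0], [[0, 0, 0], 0], [[0, 0, 0], 0], [[0, 0, 0], 0], [[0, 0, 0], 0]]' --grip 1 --squeeze 40

```text
time: 3.6
position: [0.4509, -0.2979, 0.0076]
tool_rot: [2.22, -2.222, 0.001]
ft_force: [-1.9, -5.0, -2.7]
grip_width: 0.322
```

The opening is 28 mm, so the wedge is held. Now I'll pull straight back slowly.

Call:
carry_out --motion '[[[-0.004, 0, 0], 0], [[-0.008, 0, 0], 0], [[-0.012, 0, 0], 0], [[-0.016, 0, 0], 0], [[-0.02, 0, 0], 0], [[-0.024, 0, 0], 0], [[-0.028, 0, 0], 0], [[-0.032, 0, 0], 0], [[-0.036, 0, 0], 0], [[-0.04, 0, 0], 0], [[-0.044, 0, 0], 0], [[-0.048, 0, 0], 0], [[-0.052, 0, 0], 0], [[-0.056, 0, 0], 0], [[-0.06, 0, 0], 0], [[-0.064, 0, 0], 0], [[-0.068, 0, 0], 0], [[-0.072, 0, 0], 0], [[-0.075, 0, 0], 0], [[-0.075, 0, 0], 0]]'

```text
time: 5.6
position: [0.3754, -0.297, 0.0075]
tool_rot: [2.22, -2.222, -0.002]
ft_force: [-1.9, 0.1, 2.2]
grip_width: 0.323
```

```bash
python3 - <<'E'
from h import *
import pickle
out=[]
for n,b in [('wrist',(180,60,460,260)),('top',(100,160,480,400))]:
    im=grab(n); pickle.dump(im,open(n+'2.pkl','wb'))
p=np.array(pickle.load(open('wrist2.pkl','rb'))['pixels']); q=np.array(pickle.load(open('top2.pkl','rb'))['pixels'])[160:400,100:500]
q=cv2.resize(q,(640,384)); o=np.vstack([p[:200],q]); cv2.imwrite('pics/w2.png',o)
E
```

```text
(no output)
```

View pics/w2.png

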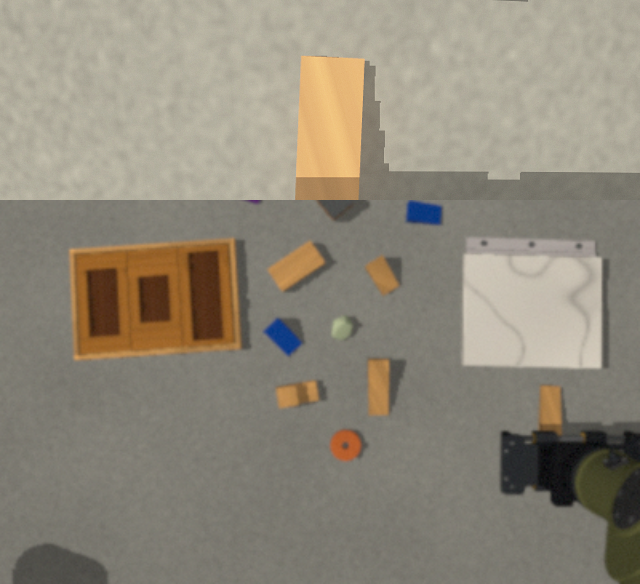

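The wedge is free and the slab lies flat. In the wrist view the thin end is at row 57, columns 302–364. Next I'll measure its pose in the hand and the bays, using the top and scene views.

```bash
cat >> h.py <<'E'
def quad(im,box,lo,hi):
    x0,y0,x1,y1=box; hsv=cv2.cvtColor(np.array(im['pixels']),cv2.COLOR_BGR2HSV)[y0:y1,x0:x1]
    m=cv2.inRange(hsv,lo,hi); cs,_=cv2.findContours(m,cv2.RETR_EXTERNAL,cv2.CHAIN_APPROX_NONE)
    cs=[c for c in cs if cv2.contourArea(c)>60]
    return [(cv2.minAreaRect(c),cv2.approxPolyDP(c,0.06*cv2.arcLength(c,True),True).reshape(-1,2)+[x0,y0],cv2.contourArea(c)) for c in cs]
E
python3 - <<'E'
from h import *
import pickle
w=pickle.load(open('wrist2.pkl','rb'));t=pickle.load(open('top2.pkl','rb'));s=pickle.load(open('scene0.pkl','rb'))
P=onz(w,[(302,57),(364,59),(296,176),(360,177)],.004); print(P.round(4).tolist())
print('yaw',np.arctan2(*( (P[0]-P[1])[[0,1]]*[-1,1])))
hs=cv2.cvtColor(np.array(t['pixels']),cv2.COLOR_BGR2HSV); print(hs[222,165],hs[222,182],hs[220,232])
hs=cv2.cvtColor(np.array(s['pixels']),cv2.COLOR_BGR2HSV); print(hs[143,386],hs[155,365],hs[150,377])
for n,im,b in [('t',t,(140,180,255,262)),('s',s,(330,105,440,185))]:
    for r,q,a in quad(im,b,(0,60,0),(30,255,100)):
        W=onz(im,q,.014); c=W[:,:2].mean(0); print(n,a,q.tolist(),q.mean(0),c.round(4),W[:,:2].round(3).tolist())
E
```

```text
[[0.4663, -0.2869, 0.004], [0.4655, -0.3143, 0.004], [0.4127, -0.2832, 0.004], [0.4122, -0.3137, 0.004]]
yaw -0.030471545517235275
[ 11 177  85] [ 16 190 154] [ 11 183  82]
[  9 151  71] [ 10 147  73] [ 13 162 134]
t 455.0 [[203, 207], [187, 209], [188, 235], [205, 234]] [195.75 221.25] [0.5824 0.2711] [[0.615, 0.256], [0.61, 0.292], [0.551, 0.288], [0.554, 0.249]]
t 685.5 [[171, 203], [154, 205], [156, 244], [173, 243]] [163.5  223.75] [0.5757 0.3445] [[0.623, 0.329], [0.618, 0.368], [0.529, 0.36], [0.532, 0.321]]
t 921.0 [[235, 192], [218, 193], [222, 247], [238, 245]] [228.25 219.25] [0.5883 0.1973] [[0.65, 0.184], [0.648, 0.222], [0.525, 0.21], [0.53, 0.174]]
s 84.5 [[334, 146], [370, 184], [395, 168], [370, 182]] [367.25 170.  ] [0.6309 0.1703] [[0.517, 0.141], [0.673, 0.15], [0.666, 0.236], [0.668, 0.154]]
s 538.5 [[345, 144], [374, 173], [385, 166], [357, 138]] [365.25 155.25] [0.5872 0.1952] [[0.527, 0.171], [0.65, 0.18], [0.646, 0.218], [0.526, 0.212]]
s 252.0 [[373, 138], [386, 152], [398, 146], [384, 133]] [385.25 142.25] [0.5795 0.2691] [[0.549, 0.25], [0.609, 0.25], [0.609, 0.29], [0.55, 0.287]]
s 353.5 [[388, 124], [410, 144], [421, 138], [398, 118]] [404.25 131.  ] [0.5735 0.3399] [[0.529, 0.318], [0.621, 0.323], [0.62, 0.363], [0.525, 0.356]]
```

The bays agree between the two views to within 3 mm at the rim height of 14 mm: long (0.588,0.196), short (0.581,0.270), mid (0.575,0.342), yaw about 0.09. I'll lift and carry the long wedge over.

Call:
carry_out --motion '[[[0, 0, 0.03], 0], [[0, 0, 0.07], 0], [[0.02, 0.03, 0.1], 0.02], [[0.04, 0.07, 0.11], 0.12], [[0.177, 0.4905, 0.11], 0.12], [[0.177, 0.4905, 0.11], 0.12], [[0.177, 0.4905, 0.11], 0.12], [[0.177, 0.4905, 0.11], 0.12], [[0.177, 0.4905, 0.11], 0.12], [[0.177, 0.4905, 0.11], 0.12], [[0.177, 0.4905, 0.11], 0.12], [[0.177, 0.4905, 0.11], 0.12], [[0.177, 0.4905, 0.11], 0.12], [[0.177, 0.4905, 0.11], 0.12], [[0.177, 0.4905, 0.11], 0.12], [[0.177, 0.4905, 0.11], 0.12]]'

```text
time: 7.3
position: [0.5531, 0.1917, 0.1169]
tool_rot: [2.347, -2.085, 0.0]
ft_force: [0.1, -0.9, -0.6]
grip_width: 0.322
```

Call:
carry_out --motion '[[[0, 0, -0.04], 0], [[0, 0, -0.07], 0], [[0, 0, -0.08], 0], [[0, 0, -0.08], 0], [[0, 0, -0.08], 0]]'

```text
time: 7.8
position: [0.5544, 0.193, 0.0389]
tool_rot: [-2.348, 2.085, -0.002]
ft_force: [0.6, -0.8, -0.2]
grip_width: 0.319
```

```bash
python3 - <<'E'
from h import *
import pickle
s=get_state(); print(s['time'],s['position'].round(4),s['tool_rot'].round(3),s['ft_force'].round(2),s['joint_positions'].round(2))
im=grab('wrist'); pickle.dump(im,open('w3.pkl','wb')); cv2.imwrite('pics/w3.png',np.array(im['pixels'])[:300])
E
```

```text
7.8 [0.5544 0.193  0.0389] [-2.348e+00  2.085e+00 -2.000e-03] [ 0.59 -0.84 -0.15] [ 0.2   0.44 -0.7   1.79  0.32  1.03 -2.08]
```

View pics/w3.png

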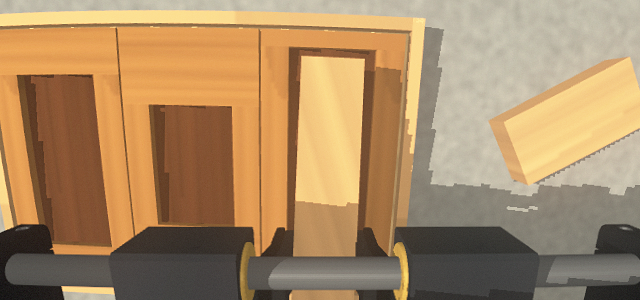

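The thin end is seen inside the long recess, with recess far corners at (289,49) and (376,51) and wedge corners at (302,55) and (366,57). I'll work out the offsets.

```bash
python3 - <<'E'
from h import *
import pickle
w=pickle.load(open('w3.pkl','rb'));z=.014
r=onz(w,[(289,49),(376,51)],z); th=onz(w,[(302,55),(366,57)],.0389-.0075+.004)
print('recess far',r.round(4).tolist(),'thin',th.round(4).tolist())
for n,q in dict(short=[(149,105),(236,107),(155,226),(236,226)],mid=[(16,74),(95,77),(52,244),(110,246)]).items(): print(n,onz(w,q,z)[:,:2].round(4).tolist())
a=.09; ex=np.array([np.cos(a),np.sin(a)])
print('bay long c',(r.mean(0)[:2]-.063*ex).round(4),'wedge c',(th.mean(0)[:2]-.055*ex).round(4))
E
```

```text
recess far [[0.6492, 0.2222, 0.014], [0.6534, 0.179, 0.014]] thin [[0.6444, 0.2139, 0.0354], [0.647, 0.1856, 0.0354]]
short [[0.6141, 0.2923], [0.6179, 0.2466], [0.5476, 0.2889], [0.5532, 0.2428]]
mid [[0.6236, 0.3669], [0.6256, 0.3216], [0.5282, 0.3522], [0.5318, 0.3159]]
bay long c [0.5886 0.1949] wedge c [0.5909 0.1948]
```

Call:
carry_out --motion '[[[-0.002, 0, -0.01], 0], [[-0.002, 0, -0.016], 0], [[-0.002, 0, -0.02], 0], [[-0.002, 0, -0.022], 0], [[-0.002, 0, -0.022], 0], [[-0.002, 0, -0.022], 0]]'

```text
time: 8.45
position: [0.551, 0.1933, 0.0165]
tool_rot: [2.349, -2.083, 0.0]
ft_force: [-4.2, -2.0, 8.0]
grip_width: 0.322
```

Call:
carry_out --motion '[[[0, 0, 0], 0], [[0, 0, 0], 0], [[0, 0, 0], 0], [[0, 0, 0], 0], [[0, 0, 0], 0], [[0, 0, 0], 0], [[0, 0, 0.02], 0], [[0, 0, 0.06], 0], [[0, 0, 0.1], 0], [[0, 0, 0.13], 0], [[0, 0, 0.13], 0], [[0, 0, 0.13], 0]]' --grip -0.15

```text
time: 9.65
position: [0.5516, 0.1935, 0.146]
tool_rot: [-2.35, 2.084, -0.002]
ft_force: [-0.2, -0.2, -0.0]
grip_width: 0.575
```

Call:
carry_out --motion '[[[-0.081, -0.2435, 0.053], -0.12], [[-0.081, -0.2435, 0.053], -0.12], [[-0.081, -0.2435, 0.053], -0.12], [[-0.081, -0.2435, 0.053], -0.12], [[-0.081, -0.2435, 0.053], -0.12], [[-0.081, -0.2435, 0.053], -0.12], [[-0.081, -0.2435, 0.053], -0.12], [[-0.081, -0.2435, 0.053], -0.12]]' --grip -1

```text
time: 10.45
position: [0.4701, -0.0487, 0.1975]
tool_rot: [2.222, -2.22, -0.003]
ft_force: [-0.1, 0.8, 0.1]
grip_width: 1.001
```

```bash
python3 - <<'E'
from h import *
import pickle
s=get_state(); print(s['time'],s['position'].round(4),s['tool_rot'].round(3),s['ft_force'].round(2),s['joint_positions'].round(2))
im=grab('wrist'); pickle.dump(im,open('w4.pkl','wb')); cv2.imwrite('pics/w4.png',np.array(im['pixels'])[:260])
E
```

```text
10.45 [ 0.4701 -0.0487  0.1975] [ 2.222 -2.22  -0.003] [-0.07  0.76  0.06] [ 0.65 -0.02 -0.58  1.89 -0.01  1.27 -1.5 ]
```

View pics/w4.png

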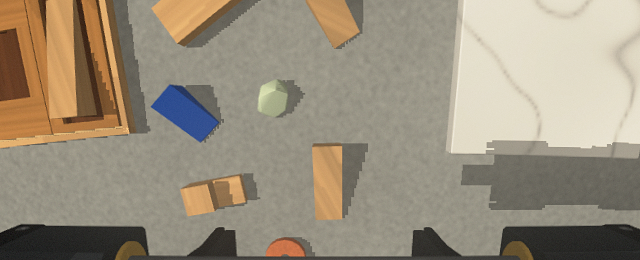

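Mid's thick end is at (313,144)–(342,144) and its thin end at (315,219)–(341,219), towards the robot. The long wedge sits in its bay at upper left. I'll triangulate with the scene view.

```bash
python3 - <<'E'
from h import *
import pickle
w=pickle.load(open('w4.pkl','rb'));t=pickle.load(open('top0.pkl','rb'));s=pickle.load(open('scene0.pkl','rb'))
for n,a,b in [('thick -y top',(342.5,143.5),(343,260)),('thick +y top',(313,144),(331,259.5)),('thin -y',(341,219.5),(341,294)),('thin +y',(315,219.5),(330,293))]:
    print(n,[x.round(4) if hasattr(x,'round') else x for x in tri([w,t],[a,b])])
print('scene',tri([w,s],[(342.5,143.5),(265,176.5)])[0].round(4) if 0 else '',[tri([w,s],[(313,143.5),c])[0].round(4) for c in [(273,166.5)]],[tri([w,s],[(342.5,143.5),c])[0].round(4) for c in [(263,170)]])
print(onz(w,[(313,144),(342.5,144)],.03).round(4).tolist(),onz(w,[(315,219.5),(341,219.5)],.004).round(4).tolist())
E
```

```text
thick -y top [array([ 0.496 , -0.0701, -0.0529]), [np.float64(0.0006369486330630424), np.float64(0.0006369486330630483)]]
thick +y top [array([ 5.005e-01, -3.760e-02, -2.000e-04]), [np.float64(0.0011456923247893016), np.float64(0.0011456923247892645)]]
thin -y [array([ 0.4202, -0.0644, -0.0051]), [np.float64(0.002202268838967976), np.float64(0.002202268838967924)]]
thin +y [array([ 0.4234, -0.0375,  0.0041]), [np.float64(0.0013028921369587756), np.float64(0.0013028921369587613)]]
scene  [array([ 0.5051, -0.0389,  0.0316])] [array([ 0.5051, -0.0666,  0.0355])]
[[0.5048, -0.038, 0.03], [0.5048, -0.0653, 0.03]] [[0.4227, -0.0387, 0.004], [0.4227, -0.0661, 0.004]]
```

Call:
carry_out --motion '[[[0.017, -0.003, -0.05], 0], [[0.017, -0.003, -0.1], 0], [[0.017, -0.003, -0.14], 0], [[0.017, -0.003, -0.165], 0], [[0.017, -0.003, -0.18], 0], [[0.017, -0.003, -0.188], 0], [[0.017, -0.003, -0.19], 0], [[0.017, -0.003, -0.19], 0]]' --grip -1

```text
time: 11.3
position: [0.4879, -0.052, 0.0088]
tool_rot: [-2.223, 2.219, -0.0]
ft_force: [0.4, -0.4, -1.1]
grip_width: 1.003
```

Call:
carry_out --motion '[[[0, 0, 0], 0], [[0, 0, 0], 0], [[0, 0, 0], 0], [[0, 0, 0], 0], [[0, 0, 0], 0], [[0, 0, 0], 0], [[0, 0, 0], 0], [[0, 0, 0], 0], [[0, 0, 0], 0], [[0, 0, 0], 0], [[0, 0, 0], 0], [[0, 0, 0], 0]]' --grip 1 --squeeze 25

```text
time: 12.5
position: [0.4874, -0.053, 0.0086]
tool_rot: [2.221, -2.222, 0.0]
ft_force: [0.3, -0.1, 0.2]
grip_width: 0.321
```

Call:
carry_out --motion '[[[0, 0, 0.04], 0], [[0, 0, 0.08], 0], [[0.01, 0.03, 0.11], 0.03], [[0.112, 0.396, 0.11], 0.09], [[0.112, 0.396, 0.11], 0.09], [[0.112, 0.396, 0.11], 0.09], [[0.112, 0.396, 0.11], 0.09], [[0.112, 0.396, 0.11], 0.09], [[0.112, 0.396, 0.11], 0.09], [[0.112, 0.396, 0.11], 0.09], [[0.112, 0.396, 0.11], 0.09], [[0.112, 0.396, 0.11], 0.09], [[0.112, 0.396, 0.11], 0.09], [[0.112, 0.396, 0.11], 0.09], [[0.112, 0.396, 0.11], 0.09]]'

```text
time: 14.0
position: [0.6, 0.3407, 0.1186]
tool_rot: [2.316, -2.122, 0.002]
ft_force: [-0.6, -0.5, -0.6]
grip_width: 0.317
```

Call:
carry_out --motion '[[[0, 0, -0.04], 0], [[0, 0, -0.07], 0], [[0, 0, -0.08], 0], [[0, 0, -0.08], 0], [[0, 0, -0.08], 0]]'

```text
time: 14.5
position: [0.6003, 0.3431, 0.0402]
tool_rot: [-2.317, 2.119, -0.001]
ft_force: [0.2, 0.3, 0.2]
grip_width: 0.316
```

```bash
python3 - <<'E'
from h import *
import pickle
s=get_state(); print(s['time'],s['position'].round(4),s['tool_rot'].round(3),s['ft_force'].round(2),s['joint_positions'].round(2))
im=grab('wrist'); pickle.dump(im,open('w5.pkl','wb')); t=grab('top'); pickle.dump(t,open('t5.pkl','wb')) ; cv2.imwrite('pics/w5.png',np.array(im['pixels']))
E
```

```text
14.5 [0.6003 0.3431 0.0402] [-2.317e+00  2.119e+00 -1.000e-03] [0.24 0.29 0.18] [-0.07  0.64 -0.69  1.51  0.43  1.14 -2.32]
```

View pics/w5.png

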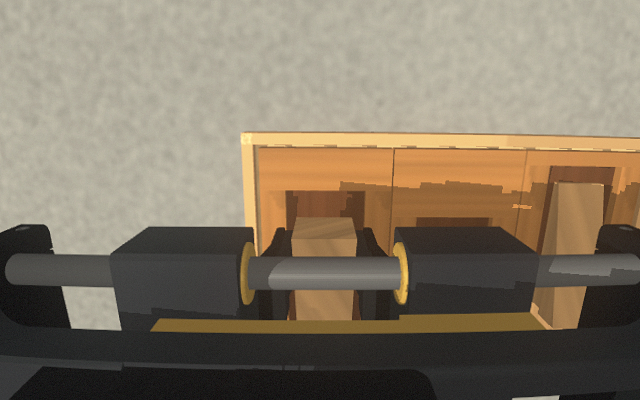

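The recess far edge is at row 191, columns 286–366. The wedge's thick top edge is at row 217, columns 296–354.

```bash
python3 - <<'E'
from h import *
import pickle
w=pickle.load(open('w5.pkl','rb')); a=.09; ex=np.array([np.cos(a),np.sin(a)])
r=onz(w,[(286,191),(366,191)],.014); th=onz(w,[(296,217.5),(354,218)],.0402-.0086+.03)
b=onz(w,[(293,238),(357,238)],.0616)
print(r.round(4).tolist(),th.round(4).tolist())
print('bay mid c',(r.mean(0)[:2]-.048*ex).round(4),'wedge c',(th.mean(0)[:2]-.04*ex).round(4))
E
```

```text
[[0.6229, 0.3663, 0.014], [0.6268, 0.3227, 0.014]] [[0.6238, 0.3573, 0.0616], [0.6257, 0.3332, 0.0616]]
bay mid c [0.577  0.3402] wedge c [0.5849 0.3416]
```

```bash
python3 - <<'E'
from h import *
import pickle
w=pickle.load(open('w5.pkl','rb')); a=.09; ex=np.array([np.cos(a),np.sin(a)])
for q,z in [([(296,217.5),(354,218)],.0316),([(293,238),(357,238)],.0616)]:
    P=onz(w,q,z); print(P.round(4).tolist(),(P.mean(0)[:2]-.04*ex).round(4))
E
```

```text
[[0.614, 0.3589, 0.0316], [0.6163, 0.3296, 0.0316]] [0.5753 0.3407]
[[0.6146, 0.3579, 0.0616], [0.617, 0.3309, 0.0616]] [0.5759 0.3408]
```

The row at 217 is the bottom edge of the thick face, and both edges agree. The wedge centre is within 1.5 mm of the bay centre, so I'll lower and release.

Call:
carry_out --motion '[[[0.001, 0, -0.01], 0], [[0.001, 0, -0.016], 0], [[0.001, 0, -0.02], 0], [[0.001, 0, -0.022], 0], [[0.001, 0, -0.022], 0], [[0.001, 0, -0.022], 0]]'

```text
time: 15.2
position: [0.6002, 0.3427, 0.0176]
tool_rot: [2.318, -2.119, 0.001]
ft_force: [-2.5, -2.9, 6.7]
grip_width: 0.318
```

Call:
carry_out --motion '[[[0, 0, 0], 0], [[0, 0, 0], 0], [[0, 0, 0], 0], [[0, 0, 0], 0], [[0, 0, 0], 0], [[0, 0, 0], 0], [[0, 0, 0.02], 0], [[0, 0, 0.06], 0], [[0, 0, 0.1], 0], [[0, 0, 0.15], 0], [[0, 0, 0.17], 0], [[0, 0, 0.17], 0]]' --grip -0.15

```text
time: 16.4
position: [0.602, 0.3447, 0.1916]
tool_rot: [-2.313, 2.114, -0.004]
ft_force: [0.3, -0.3, -0.6]
grip_width: 0.577
```

Call:
carry_out --motion '[[[0, -0.398, 0.008], 0.44], [[0, -0.398, 0.008], 0.44], [[0, -0.398, 0.008], 0.44], [[0, -0.398, 0.008], 0.44], [[0, -0.398, 0.008], 0.44], [[0, -0.398, 0.008], 0.44], [[0, -0.398, 0.008], 0.44], [[0, -0.398, 0.008], 0.44], [[0, -0.398, 0.008], 0.44], [[0, -0.398, 0.008], 0.44], [[0, -0.398, 0.008], 0.44], [[0, -0.398, 0.008], 0.44]]' --grip -1

```text
time: 17.6
position: [0.6002, -0.0527, 0.1943]
tool_rot: [-2.728, 1.557, 0.001]
ft_force: [-0.8, 0.1, 0.4]
grip_width: 0.999
```

```bash
python3 - <<'E'
from h import *
import pickle
s=get_state(); print(s['time'],s['position'].round(4),s['tool_rot'].round(3),s['ft_force'].round(2),s['joint_positions'].round(2))
im=grab('wrist'); pickle.dump(im,open('w6.pkl','wb')); t=np.array(grab('top')['pixels'])[170:300,130:490]
cv2.imwrite('pics/w6.png',np.vstack([np.array(im['pixels'])[:260],cv2.resize(t,(640,231),interpolation=cv2.INTER_CUBIC)]))
E
```

```text
17.6 [ 0.6002 -0.0527  0.1943] [-2.728e+00  1.557e+00  1.000e-03] [-0.79  0.07  0.41] [ 0.67  0.32 -0.76  1.59  0.23  1.32 -1.16]
```

View pics/w6.png

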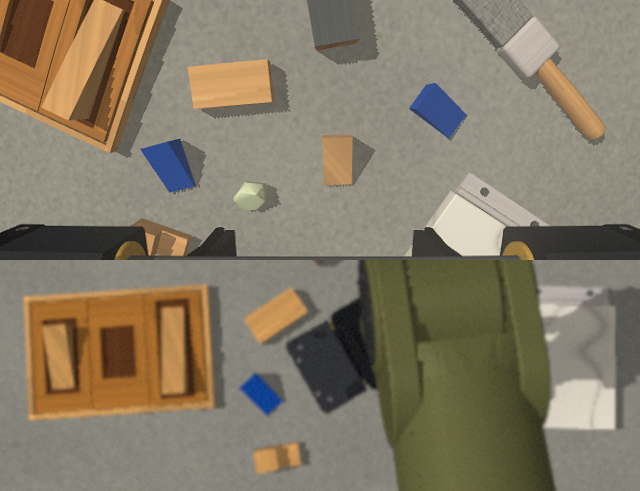

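Both placed wedges look right in the top view. Short is at about (338,160), with columns 322–353 and rows 135–186. Its shadow is broadest at the upper edge, which suggests that is the thick end. I'll measure it with the scene view.

```bash
python3 - <<'E'
from h import *
import pickle
w=pickle.load(open('w6.pkl','rb'));s=pickle.load(open('scene0.pkl','rb'))
def cont(im,b,eps):
    x0,y0,x1,y1=b; hsv=cv2.cvtColor(np.array(im['pixels']),cv2.COLOR_BGR2HSV)[y0:y1,x0:x1]
    m=cv2.inRange(hsv,(4,80,60),(24,255,255)); c=max(cv2.findContours(m,0,1)[0],key=cv2.contourArea)
    return cv2.approxPolyDP(c,eps,True).reshape(-1,2)+[x0,y0]
a=cont(w,(310,125,370,200),2); b=cont(s,(270,190,312,225),1.2); print(a.tolist(),b.tolist())
for z in (.004,.03): print(z,onz(w,a,z)[:,:2].round(4).tolist())
for q in b:  # triangulate scene corners against each wrist corner, keep those that meet
    for p in a:
        X,e=tri([w,s],[p,q]); 
        if e[0]<.003: print(p,q,X.round(4),round(e[0],4))
c=cv2.resize(np.array(s['pixels'])[190:225,265:315],None,fx=8,fy=8,interpolation=cv2.INTER_CUBIC); d=cv2.resize(np.array(w['pixels'])[125:197,305:380],None,fx=4,fy=4,interpolation=cv2.INTER_CUBIC)[:280]
cv2.imwrite('pics/c6.png',np.hstack([c,d]))
E
```

```text
[[322, 136], [324, 184], [350, 184], [352, 137]] [[283, 199], [279, 208], [296, 214], [301, 205], [300, 200]]
0.004 [[0.6343, -0.0309], [0.5936, -0.0572], [0.607, -0.08], [0.6485, -0.0569]]
0.03 [[0.6363, -0.0299], [0.5985, -0.0543], [0.611, -0.0754], [0.6494, -0.054]]
[324 184] [283 199] [ 0.5924 -0.0587  0.0055] 0.0021
[350 184] [283 199] [ 0.6144 -0.0716  0.0452] 0.0015
[350 184] [279 208] [ 0.6065 -0.0806  0.0011] 0.0001
[352 137] [296 214] [ 0.6489 -0.056   0.0099] 0.0003
[322 136] [301 205] [ 0.6343 -0.0315  0.0112] 0.001
[322 136] [300 200] [ 0.6351 -0.032   0.0349] 0.0027
[352 137] [300 200] [ 0.6526 -0.0471  0.0702] 0.0029
```

View pics/c6.png

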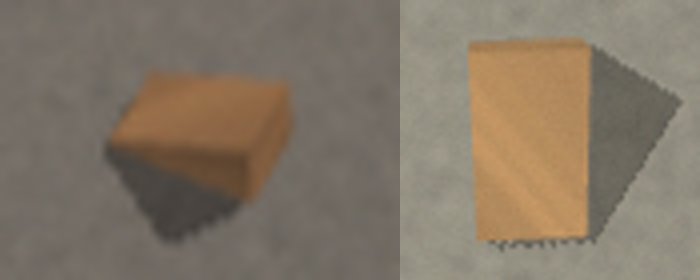

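The close crop confirms the thick end is the far edge (upper in the wrist view, on the scene camera's side), with the axis at 0.54 rad and the centre at (0.621,-0.056). The jaws are already aligned across it, so I'll descend 11 mm towards the thick end.

Call:
carry_out --motion '[[[0.03, 0.002, -0.05], 0], [[0.03, 0.002, -0.1], 0], [[0.03, 0.002, -0.14], 0], [[0.03, 0.002, -0.165], 0], [[0.03, 0.002, -0.178], 0], [[0.03, 0.002, -0.184], 0], [[0.03, 0.002, -0.187], 0], [[0.03, 0.002, -0.187], 0]]' --grip -0.4

```text
time: 18.5
position: [0.6315, -0.0529, 0.0089]
tool_rot: [-2.725, 1.562, -0.003]
ft_force: [-0.1, 0.2, -0.6]
grip_width: 0.7
```

Call:
carry_out --motion '[[[0, 0, 0], 0], [[0, 0, 0], 0], [[0, 0, 0], 0], [[0, 0, 0], 0], [[0, 0, 0], 0], [[0, 0, 0], 0], [[0, 0, 0], 0], [[0, 0, 0], 0], [[0, 0, 0], 0], [[0, 0, 0], 0]]' --grip 1 --squeeze 20

```text
time: 19.5
position: [0.6304, -0.053, 0.0078]
tool_rot: [2.725, -1.562, 0.0]
ft_force: [-0.6, 0.3, 2.3]
grip_width: 0.321
```

Call:
carry_out --motion '[[[0, 0, 0.04], 0], [[0, 0, 0.08], 0], [[0, 0, 0.11], 0], [[-0.038, 0.322, 0.11], -0.445], [[-0.038, 0.322, 0.11], -0.445], [[-0.038, 0.322, 0.11], -0.445], [[-0.038, 0.322, 0.11], -0.445], [[-0.038, 0.322, 0.11], -0.445], [[-0.038, 0.322, 0.11], -0.445], [[-0.038, 0.322, 0.11], -0.445], [[-0.038, 0.322, 0.11], -0.445], [[-0.038, 0.322, 0.11], -0.445], [[-0.038, 0.322, 0.11], -0.445], [[-0.038, 0.322, 0.11], -0.445]]'

```text
time: 20.9
position: [0.5932, 0.2666, 0.1173]
tool_rot: [2.31, -2.128, 0.001]
ft_force: [-0.3, 0.2, -0.1]
grip_width: 0.318
```

Call:
carry_out --motion '[[[0, 0, -0.03], 0], [[0, 0, -0.05], 0], [[0, 0, -0.06], 0], [[0, 0, -0.06], 0], [[0, 0, -0.06], 0]]'

```text
time: 21.4
position: [0.593, 0.2688, 0.0584]
tool_rot: [-2.312, 2.126, -0.001]
ft_force: [-0.3, -0.1, 0.5]
grip_width: 0.321
```

```bash
python3 - <<'E'
from h import *
import pickle
s=get_state(); print(s['time'],s['position'].round(4),s['tool_rot'].round(3),s['ft_force'].round(2),s['joint_positions'].round(2))
im=grab('wrist'); pickle.dump(im,open('w7.pkl','wb')); cv2.imwrite('pics/w7.png',np.array(im['pixels'])[:300])
E
```

```text
21.4 [0.593  0.2688 0.0584] [-2.312e+00  2.126e+00 -1.000e-03] [-0.27 -0.09  0.52] [ 0.07  0.55 -0.71  1.61  0.38  1.13 -2.22]
```

View pics/w7.png

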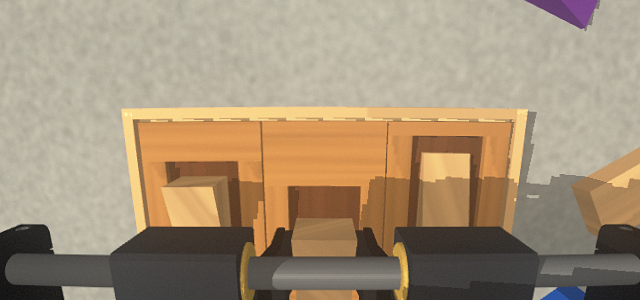

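```bash
python3 - <<'E'
from h import *
import pickle
w=pickle.load(open('w7.pkl','rb')); a=.09; ex=np.array([np.cos(a),np.sin(a)])
r=onz(w,[(289,186),(360,186)],.014); b=onz(w,[(296,219),(354,219.5)],.0506)
print(r.round(4).tolist(),b.round(4).tolist(),'bay',(r.mean(0)[:2]-.033*ex).round(4),'wedge',(b.mean(0)[:2]-.025*ex).round(4))
for n,q,z in [('mid recess far',[(167,162),(238,162)],.014),('mid thick top',[(163,187),(221,185)],.039),('long recess far',[(413,137),(482,137)],.014),('long thin',[(421,153),(470,154)],.013)]: print(n,onz(w,q,z).round(4).tolist())
c=cv2.resize(np.array(w['pixels'])[125:235,130:280],None,fx=4,fy=4,interpolation=cv2.INTER_CUBIC); cv2.imwrite('pics/c7.png',c)
E
```

```text
[[0.6144, 0.2918, 0.014], [0.6179, 0.2496, 0.014]] [[0.6062, 0.2844, 0.0506], [0.6084, 0.2552, 0.0506]] bay [0.5833 0.2677] wedge [0.5824 0.2676]
mid recess far [[0.623, 0.3653, 0.014], [0.6264, 0.3227, 0.014]]
mid thick top [[0.6142, 0.3569, 0.039], [0.6178, 0.3257, 0.039]]
long recess far [[0.6495, 0.222, 0.014], [0.6532, 0.1813, 0.014]]
long thin [[0.6406, 0.2157, 0.013], [0.6426, 0.1862, 0.013]]
```

View pics/c7.png

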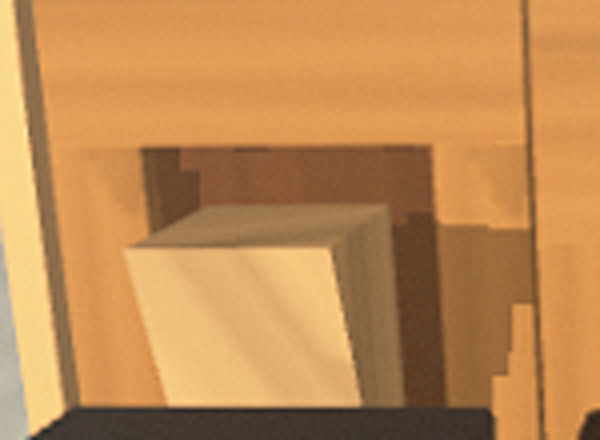

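Short is over its bay to within 1 mm, mid is seated inside its recess, and long is 2 mm off centre. I'll lower and release.

Call:
carry_out --motion '[[[0.001, 0, -0.015], 0], [[0.001, 0, -0.027], 0], [[0.001, 0, -0.035], 0], [[0.001, 0, -0.039], 0], [[0.001, 0, -0.041], 0], [[0.001, 0, -0.041], 0], [[0.001, 0, -0.041], 0]]'

```text
time: 22.15
position: [0.5934, 0.2691, 0.0167]
tool_rot: [-2.314, 2.125, -0.0]
ft_force: [-1.4, 0.3, 1.1]
grip_width: 0.314
```

Call:
carry_out --motion '[[[0, 0, 0], 0], [[0, 0, 0], 0], [[0, 0, 0], 0], [[0, 0, 0], 0], [[0, 0, 0], 0], [[0, 0, 0.02], 0], [[0, 0, 0.06], 0], [[0, 0, 0.1], 0], [[-0.05, -0.05, 0.14], 0], [[-0.1, -0.1, 0.16], 0], [[-0.11, -0.14, 0.16], 0], [[-0.11, -0.19, 0.16], 0], [[-0.11, -0.24, 0.16], 0], [[-0.11, -0.29, 0.16], 0], [[-0.11, -0.34, 0.16], 0], [[-0.11, -0.39, 0.16], 0], [[-0.11, -0.39, 0.16], 0], [[-0.11, -0.39, 0.16], 0]]' --grip -0.05

```text
time: 23.95
position: [0.4823, -0.1277, 0.1765]
tool_rot: [2.302, -2.135, 0.002]
ft_force: [-0.7, 0.1, 0.6]
grip_width: 0.526
```

```bash
python3 - <<'E'
from h import *
import pickle
s=get_state(); print(s['time'],s['position'].round(4),s['qd'].round(3),s['ft_force'].round(2))
a=grab('top'); b=grab('scene'); pickle.dump(a,open('t8.pkl','wb')); pickle.dump(b,open('s8.pkl','wb'))
A=cv2.resize(np.array(a['pixels'])[170:300,130:490],(800,289),interpolation=cv2.INTER_CUBIC); B=cv2.resize(np.array(b['pixels'])[100:290,140:450],None,fx=1.6,fy=1.6,interpolation=cv2.INTER_CUBIC)
o=np.zeros((289+B.shape[0],800,3),np.uint8); o[:289]=A; o[289:,:B.shape[1]]=B; cv2.imwrite('pics/f8.png',o[:600])
E
```

```text
23.95 [ 0.4823 -0.1277  0.1765] [-0.045 -0.012 -0.085  0.015 -0.057  0.008 -0.044] [-0.74  0.14  0.57]
```

View pics/f8.png

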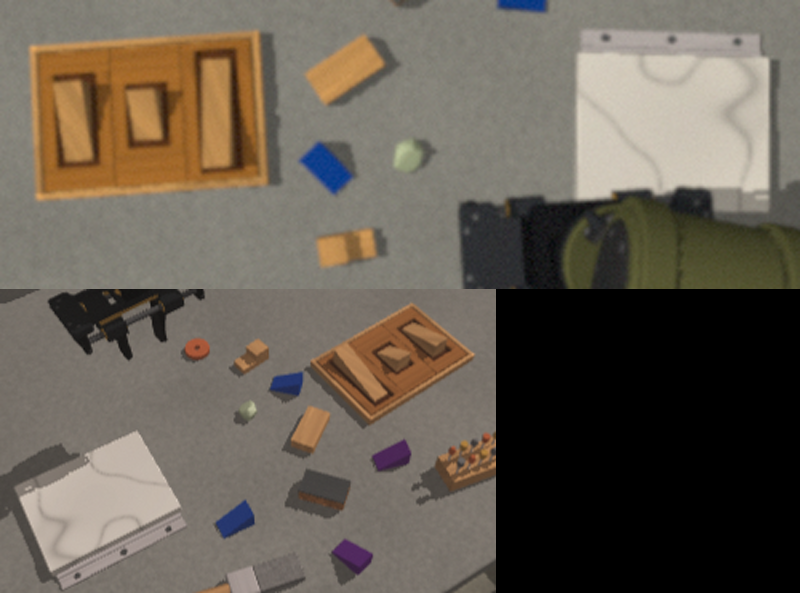

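All three wedges sit in their bays, and the packer and step block look unmoved. As a last number check, I'll compare the slab's front-edge height before and after, and the look-alikes' drift.

```bash
python3 - <<'E'
from h import *
import pickle
L=lambda n:pickle.load(open(n,'rb'))
def corner(im,b):
    x0,y0,x1,y1=b; hsv=cv2.cvtColor(np.array(im['pixels']),cv2.COLOR_BGR2HSV)[y0:y1,x0:x1]
    m=cv2.inRange(hsv,(0,0,150),(180,60,255)); c=max(cv2.findContours(m,0,1)[0],key=cv2.contourArea); return cv2.convexHull(c).reshape(-1,2)+[x0,y0]
for n,t,s in [('before','top0.pkl','scene0.pkl'),('after','t5.pkl','s8.pkl')]:
    t,s=L(t),L(s); a=corner(t,(385,192,485,275)); b=corner(s,(140,180,265,285))
    p=a[np.argmin(a@[1,-1])]; q=b[np.argmin(b@[-1,2])]; X,e=tri([t,s],[p,q]); print(n,p,q,X.round(4),round(e[0],4))
def cen(im,b):
    x0,y0,x1,y1=b; m=cv2.inRange(cv2.cvtColor(np.array(im['pixels']),cv2.COLOR_BGR2HSV)[y0:y1,x0:x1],(6,80,80),(24,255,255)); M=cv2.moments(m,True); return M['m10']/M['m00']+x0,M['m01']/M['m00']+y0
for n,b in [('packer',(262,182,308,222)),('step',(268,268,304,296))]:
    print(n,onz(L('top0.pkl'),cen(L('top0.pkl'),b),.015)[0].round(4),onz(L('t8.pkl'),cen(L('t8.pkl'),b),.015)[0].round(4))
E
```

```text
before [390 262] [224 186] [ 0.4958 -0.1709  0.0306] 0.0031
after [391 229] [225 188] [ 0.5636 -0.1701  0.1031] 0.0156
packer [0.6317 0.0694 0.015 ] [0.6315 0.0695 0.015 ]
step [0.4513 0.065  0.015 ] [0.4512 0.0651 0.015 ]
```

The "after" corner pair mismatched because the arm's shadow falls on that corner in the top picture. I'll check by projection against the scene picture instead.

```bash
python3 - <<'E'
from h import *
import pickle
s0,s8=[pickle.load(open(n,'rb')) for n in('scene0.pkl','s8.pkl')]
print('pred flat/propped',proj(s8,[[.495,-.1705,.018],[.496,-.1705,.032]]).round(1).tolist())
im=grab('scene'); st=get_state(); print(st['time'],np.abs(st['qd']).max().round(3))
A=[cv2.resize(np.array(x['pixels'])[170:250,130:250],None,fx=3.3,fy=3.3,interpolation=cv2.INTER_CUBIC) for x in(s0,im)]
cv2.imwrite('pics/c9.png',np.hstack(A))
E
```

```text
pred flat/propped [[226.2, 188.6], [225.3, 185.7]]
24.1 0.022
```

View pics/c9.png

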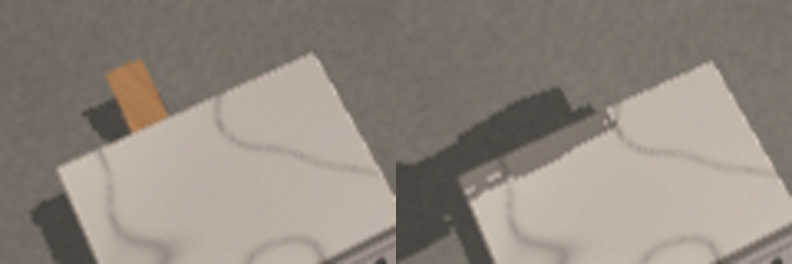

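The slab corner is now at (226,188.8), against a predicted 188.6 for flat; before it was at 185.8, against a predicted 185.7 for propped. The slab is flat, so I'll hand in.

```bash
python3 -c "
from h import *
print(ticket.close_job())"
```

```text
the job is handed in; nothing more can be done
None
```

I drew the long wedge 75 mm straight back, which let the slab down flat. Then I placed the long, mid and short wedges on their undersides in their own bays and handed in at about 24 s. No verdict is reported at hand-in.

My last checks showed:
- **Wedges:** long and mid were within about 2 mm of their bay centres. Mid was estimated just before release, long also re-measured after. Short was within about 1 mm when measured above its bay; after release I checked it only by eye in the final pictures. All three look seated there.
- **Slab:** its front corner in the scene picture is at row 188.8, against 188.6 predicted for flat and 185.7 for propped.
- **Look-alikes:** the packer and the stepped block moved less than 1 mm. The arm stood clear of everything at the end.

One check failed. Triangulating the slab's corner after the pull gave a bad match, apparently because the arm's shadow fell on it. I used the scene-picture comparison above in its place. Triangulating the mid wedge's thick-end heights from the top and wrist views also failed, because both look nearly straight down. Pairing the wrist view with the scene view gave 32 to 35 mm there, against 30 mm stated.

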